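# Feed beads from a tray into a channel rack and shut its cover

## Robot

A 6-joint arm with a two-finger parallel gripper is mounted at the origin on a cart in front of the work surface, level with it; the furniture and walls round the work are solid. World frame = base frame: x ahead of the robot, y to its left, z up, the work surface at z = 0. Lengths are in mm, angles in rad, forces in N, time in s.
With the tool pointing down it reaches from about 300 to 775 mm from the base axis. Payload 14.6 kg.
Tool frame: the origin (TCP) lies midway between the tips of the shut fingers; the grasp point (between the pads) lies 19 mm behind it (manip.grip_point_offset is the distance from the TCP to the grasp point, in mm); x points along the fingers, z is the direction in which the jaws open and shut, and the axes are right-handed (so a half turn about x gives the same grasp; the last joint's range is limited). The gripper opens to 94 mm and grips with 3 to 60 N. Pads are 16 mm wide; open, the fingers measure 119 mm over their backs; the gripper's body (75 mm by 177 mm) begins 78 mm behind the grasp point.
Start: joints at [1.186, 0.3, 1.521, -0, 1.321, -0.067], TCP at [171.86, 522.449, 205.446] pointing down, gripper open.
Joint ranges: [-3.03, 3.03], [-0.79, 2.21], [0.23, 2.52], [-1.04, 4.18], [0, 3.07], [-2.55, 2.55]. Speed limits (rad/s): [2.22, 2.22, 2.57, 3.14, 3.14, 3.14].

## Interface

Orientations are given as [roll, pitch, yaw] about the fixed x, y, z axes, in that order (R = Rz(yaw) Ry(pitch) Rx(roll)).
In Python, from cell import manip, camera, calibration, order gives the robot as it stands.
- The arm moves only by the tool jog_arm, never from a script. Its arguments are lists of equal length, an entry for each row: "turn": the turn, a rotation vector about the tool's x, y, z in degrees, a list of three; "dp": the shift along the tool's x, y, z in cm, a list of three; "gripper": the closure, from 0 (fully open) to 1 (shut). In form: {"turn": [[ax, ay, az], ...], "dp": [[tx, ty, tz], ...], "gripper": [gripper, ...]}. A call has 1 to 8 rows; each row shifts and turns the pose as measured when the row begins, along the tool's axes as they then stand; what a row does not reach is not made up. A row lasts 1/8 s, in which the tool goes at most 62.5 mm and 10.7 degrees, less where a joint would pass 70% of its speed; a pose out of reach is approached as far as the arm can. A call is refused whole if a number of a shift passes 6.25 or a number of a turn 10.7, either way. A call with a gripper value outside its range is refused whole. The fingers move at their own pace and stop on an object; "grip_force" is the grip in N (left out, the last holds). Time passes only in rows, so rows that do not move let the fingers close. It gives the time, the measured TCP pose, the force and the opening at its end, in the units of the state.
- manip.read_state(): the state, without advancing time (a new reading comes with each control period).
- camera(name): name is "side" or "top" or "wrist"; returns (picture, depth): 384x512x3 uint8, red, green, blue; 384x512 float32, mm along the optical axis (not along the pixel's ray), 0 where there is no reading.
- calibration(name): a dict with "K" (3x3 intrinsics, pixels), "world_from_camera" (4x4, takes a point from camera to world coordinates). Camera axes: x right, y down, z forward; pixel columns grow to the right and rows downward; lengths in mm; the calibration is good to about 2 mm. A picture is of the moment at which its call begins: read the wrist's pose just before it. calibration takes no time and is no camera call; for the wrist camera it gives the pose at the moment of the call.
- order.sign_off(): hands the job in, once; it reports no verdict.
The state is a dict: "clock": time; "joints": joint angles; "qd": joint speeds; "effort": joint torques, N m; "eef_pos": TCP position; "eef_rot": TCP orientation; "wrist_force": force on the tool from outside, world axes, zero at the start; "moment": the same for the moment, N m; "finger_gap": finger opening in mm.
Only numpy, scipy, OpenCV 4.12 (cv2) and the standard library are available. Lean on these libraries where they do the work, as an engineer would, in place of code of your own. Each camera call takes 0.05 s, during which the arm holds its last target.

## Task

Take the bead tray by its grip, dock it on the bead rack's ledge (its side along the guide rail, its open front end butted against the low stop rail) and tilt it there so that all four beads roll out over the rail and run down the channel in single file to its lower end. Then set the empty tray down flat on the bench clear of the rack and push the heavy cover fully shut, without letting it slam. Leave the other things on the bench where they are.

Things in the scene. Friction and masses are not known exactly. Their poses are not given: they have to be found in the camera images.
- rack: Bead rack of light wood, fixed to the bench (place and yaw vary), base 90 (x) x 206 (y) x 8 mm. Origin: on the bench, under the middle of its channel, which runs along y and falls 20 degrees towards +y. At the channel's upper (-y) end are a flared mouth, a low stop rail, and outside that a level ledge with a guide rail along its +x side. A steel cover is hinged on the channel's +x wall.
- groove (a point): A bead's centre at mid-channel: rack (0, 3, 40) mm; its y axis runs down the channel, its z is square to the floor. The channel is 124 mm long, 32 mm wide inside (mouth, the first 30 mm, flared to 48 mm); walls and the lower end wall stand 32 mm above the floor. Beads roll down it by themselves and queue at the lower end.
- gate (a point): Dock for the tray: rack (0, -65, 48) mm, on the channel's centre line, where the ledge's level top (50 mm deep, rack x -34 to 18, y -115 to -65 mm) meets the outer face of the stop rail, which stands 10 mm above the ledge, is 5 mm thick and 52 mm wide. The guide rail runs along y on the ledge: inner face at x = 18 mm (a tray against it is centred on the channel), 24 mm high. Axes as the rack's.
- cover (a joint): Angle of the rack's steel cover over the channel: 0 shut (lying on the walls, sloping as they do), 1.9 fully open; starts about upright (1.45 to 1.85). Stiff hinge: it stays where it is left and takes about 3 to 6 N at the free edge to move. 100 mm long, 46 mm from hinge to free edge, 6 mm thick. Shut it by pushing its back face towards the rack's -x, then down on it.
- cover_hinge (a point): On the cover's hinge axis, at the cover's middle: rack (22.5, 26, 56) mm; the axis runs along the channel (20 degrees down towards +y).
- cover_edge (a point): Middle of the cover's free edge on its outer face, which is behind (+x) when open and on top when shut.
- tray: Loose wooden trough, 0.2 kg, 36 (x) x 130 (y) mm; origin at the centre of its flat underside. Front (+y) open; other walls 36 mm high, 5 mm thick. Its floor falls 3 degrees to the rear (17 mm above the underside in front, 11 at the rear): level, it keeps the beads. Tipped front down by 15 to 20 degrees they start to roll; 25 to 30 empties it.
- tray_lip (a point): Middle of the tray's front lower edge, tray (0, 65, 0) mm. Axes as the tray's. The front face is 17 mm high, so when the docked tray tilts, that face rocks on the stop rail's top edge (10 mm up) and the lower edge must draw back from the rail: 2 mm at 10 degrees, 5 mm at 25.
- tray_grip (a point): Middle of the graspable part of the upright grip plate at the tray's rear: tray (0, -70, 64) mm. The plate is 36 (x) x 10 (y) mm, its top 84 mm above the underside; grasp it across its 10 mm from above.
- bead_1: Round terracotta bead, 20 mm across, 12 g, one of four alike; starts in the tray. Origin at its centre.
- bead_2: Round terracotta bead, 20 mm across, 12 g, one of four alike; starts in the tray. Origin at its centre.
- bead_3: Round terracotta bead, 20 mm across, 12 g, one of four alike; starts in the tray. Origin at its centre.
- bead_4: Round terracotta bead, 20 mm across, 12 g, one of four alike; starts in the tray. Origin at its centre.
- cup: Bystander: squat lidded tub, 79 mm across, 46 mm high, left of the rack. Origin at the centre of its underside.
- tile_a: Bystander: L-shaped glazed test tile, 44x46 mm foot, 62 mm high, behind the tray. Origin at the centre of its underside.
- tile_b: Bystander: L-shaped glazed test tile, 44x46 mm foot, 62 mm high, behind the tray, farther right. Origin at the centre of its underside.
- roll_tape: Bystander: roll of masking tape lying flat, 100 mm across, 24 mm high, at the front right. Origin at the centre of its underside.

How it is judged:
By the outcome, as a careful person would: the job done as asked, in the order asked, and still so for the second after the job is handed in, with the robot touching nothing.
It also fails if it takes over 66 s, if anything falls off the work surface, if the arm or the gripper's body presses on something with over 40 N, if the wrist force passes 120 N, or if a joint passes its speed limit or range.

## Working session

There is one attempt and no reset: what is moved stays moved. The work goes in short steps, Python scripts to look and compute and a tool call to move; the robot and the scene stay as the last step left them, time stands still between calls to the robot, and variables do not carry over. Pictures are saved under pics/ and viewed, and the job is handed in when it is done.

Besides the shell and the picture viewer there is one more tool, called as name(argument=value, ...), one argument or row to a line, values as JSON. jog_arm: Moves the arm, as the interface text tells. Its arguments: {"type":"object","properties":{"turn":{"type":"array","items":{"type":"array","items":{"type":"number"}}},"dp":{"type":"array","items":{"type":"array","items":{"type":"number"}}},"gripper":{"type":"array","items":{"type":"number"}},"grip_force":{"type":"number"}},"required":["turn","dp","gripper"]}

```bash
ls; mkdir -p pics; python3 - <<'E'
from cell import manip, camera, calibration, order
import cv2,numpy as np
print(manip.read_state())
for n in ["side","top","wrist"]:
    c=calibration(n); print(n,np.round(c["K"],1).tolist(),np.round(c["world_from_camera"],3).tolist())
    p,d=camera(n); cv2.imwrite(f"pics/{n}0.png",p[:,:,::-1]); np.savez(f"pics/{n}0.npz",p=p,d=d,K=c["K"],T=c["world_from_camera"])
E
```

```text
pics
{'clock': 0.0, 'joints': array([ 1.18641321e+00,  3.00491264e-01,  1.52155276e+00, -1.27425105e-05,
        1.32070921e+00, -6.66043732e-02]), 'qd': array([ 3.35679245e-04,  4.92227980e-06, -1.00335164e-03,  3.59057474e-04,
       -3.16518886e-04,  1.07066938e-03]), 'effort': array([ 1.86641641e-04, -5.31804943e+01, -3.52735984e+01,  7.08134053e-02,
        2.44095846e-02, -1.30118678e-04]), 'eef_pos': array([171.76418911, 522.22351204, 204.88725162]), 'eef_rot': array([ 3.08562253,  1.56963567, -1.94454203]), 'wrist_force': array([0.35059637, 0.949449  , 0.5213776 ]), 'moment': array([ 0.01006841, -0.0244488 ,  0.00048198]), 'finger_gap': 94.13558787690371}
side [[447.3, 0.0, 254.8], [0.0, 447.3, 181.6], [0.0, 0.0, 1.0]] [[-0.362, -0.68, 0.638, -550.185], [-0.932, 0.257, -0.256, 436.796], [0.01, -0.687, -0.727, 1268.652], [0.0, 0.0, 0.0, 1.0]]
top [[484.6, 0.0, 251.8], [0.0, 484.6, 191.3], [0.0, 0.0, 1.0]] [[-0.016, -0.992, 0.126, 357.151], [-1.0, 0.015, -0.004, 11.049], [0.002, -0.126, -0.992, 1472.991], [0.0, 0.0, 0.0, 1.0]]
wrist [[297.6, 0.0, 255.9], [0.0, 297.6, 195.2], [0.0, 0.0, 1.0]] [[0.314, 0.923, 0.221, 108.144], [0.95, -0.305, -0.074, 544.468], [-0.001, 0.233, -0.972, 385.505], [0.0, 0.0, 0.0, 1.0]]
```

View pics/top0.png

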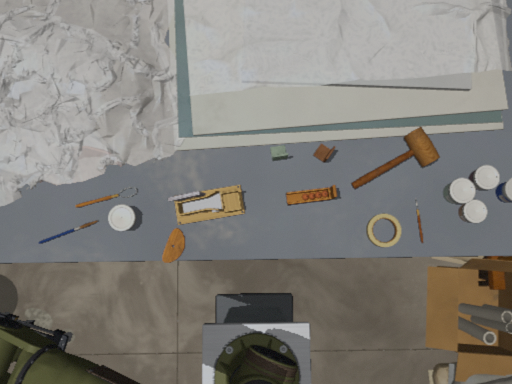

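View pics/side0.png

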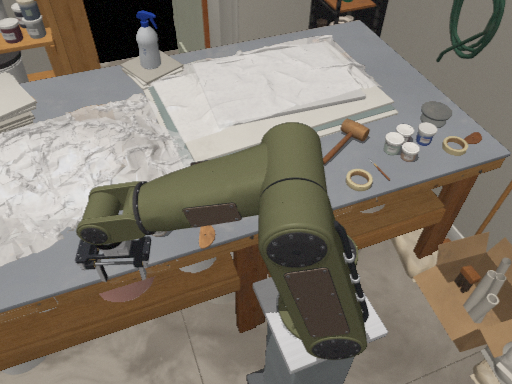

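View pics/wrist0.png

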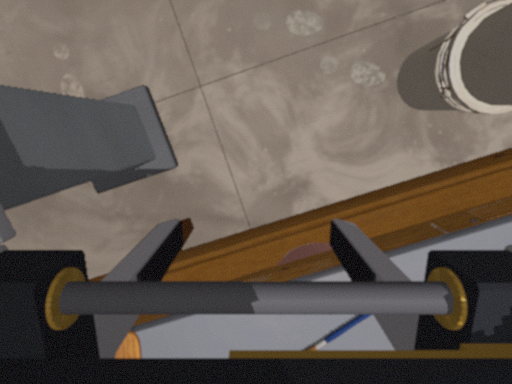

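```bash
python3 - <<'E'
import cv2,numpy as np
z=np.load("pics/top0.npz");p=z['p'];d=z['d']
c=p[165:240,155:255];c2=p[140:215,265:365]
cv2.imwrite("pics/crop.png",cv2.resize(np.vstack([c[:,:,::-1],c2[:,:,::-1]]),None,fx=4*1.0,fy=4.0,interpolation=cv2.INTER_CUBIC))
cv2.imwrite("pics/crop1.png",cv2.resize(c[:,:,::-1],None,fx=8,fy=8,interpolation=cv2.INTER_CUBIC))
cv2.imwrite("pics/crop2.png",cv2.resize(c2[:,:,::-1],None,fx=8,fy=8,interpolation=cv2.INTER_CUBIC))
# height maps
v,u=np.mgrid[0:384,0:512];K=z['K'];T=z['T']
X=np.stack([(u-K[0,2])/K[0,0]*d,(v-K[1,2])/K[1,1]*d,d],-1)@T[:3,:3].T+T[:3,3]
np.save("pics/X0.npy",X)
np.set_printoptions(linewidth=250)
print(X[182:226:2,170:250:2,2].round().astype(int))
print(X[182:208:2,282:346:2,2].round().astype(int))
E
```

```text
[[  -5    1    1   -2   -6   -3   -1   -3    2    2   -1   -9   -8   -2    8    0    1   -3    2   -4   -3   -7   -4   -1    4   -2   -6  -11   -1    6   -5   -4   -2    4    6   -2   -5    5    0   -4]
 [  -4    2    0   -2   -2   -3   -2    0   -4    3    0   -5   -1    0   -6    3   -2    0   -3   -1   -1   -3   -4   -4    3   -1   -2    1   -4    1    3   -1   -6   -4    2   -7 1473   -1   -5   -3]
 [  -3   -2   -8    2   -1    0   -3    0   -6   -2    4   -3   -6    0    1   -8    1    2    1    2   -1   -4   -1    0    1   -6   -4   -2    3   -1    5    0    4   11   10    4    0    2    1    0]
 [   2   -1    0    0    3   -2    0    2    0   -2    0    0    0   -1    2    7    2 1473   -1   -3    2   -2    4   -3    7    9    6    9    8    6    8    9    7   14    8    3    2    4   -2   -4]
 [  -1   -5   -7    7    0    0   -3    6   -2    4    1   -1   -1   -3    2   -2    1    2    6    7   12   13    7    6   10   11    5   13    9    5   70   78   70   79   10    5    5   -2    1    5]
 [   0    1   -2   -1   -6    4    0    3    3    1    2  106  108  115  110  102    
[... 4786 characters left out ...]
7   42   33   52   -2    4   -1    0    4   -3]
 [   1    3    0   17   13   15   19   10   14   11   14   10   13   37   30   35   35   38   35   34   30   17   14    3    3   -2   -3    1   -2    1   -3   -1]
 [   0   -4   -1   14   34   33   36   39   33   31   37   35   26   15    5    3   -1    0   -3   -1    2  -10   -1    1    0    0   -1   -7   -6    3   -2   -1]
 [  -1   -2    3   28   22 1473    5    1    2   -5   -2    1   -7   -1   -6 1473   -1    0    6   -1   -2    0   -3    0    3    2   -2   -2    0    1   -1    0]
 [   2 1473    0   -2    1    2   -1    6   -5    1   -2   -1   -4    4    2   -3   -1    6    0    3    3    7   -2   -2    0    6    0    0   -4    5    0   -6]]
```

View pics/crop1.png

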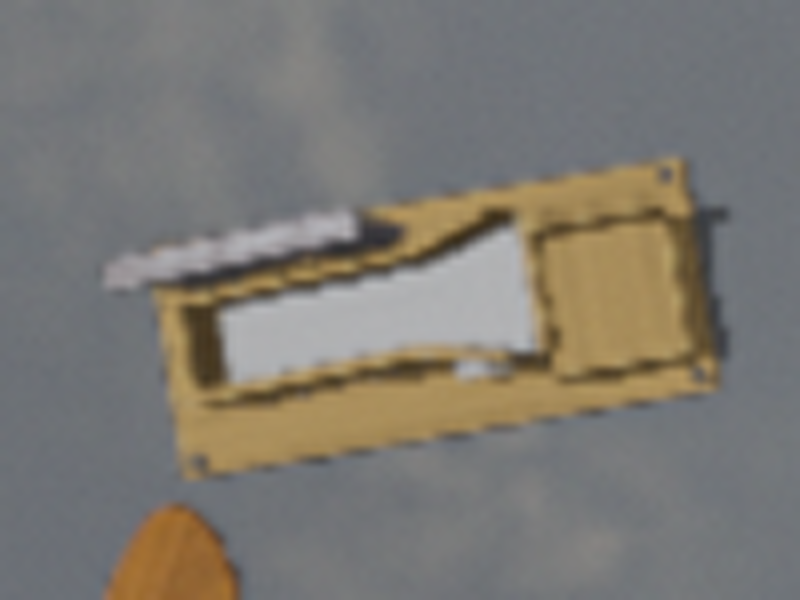

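View pics/crop2.png

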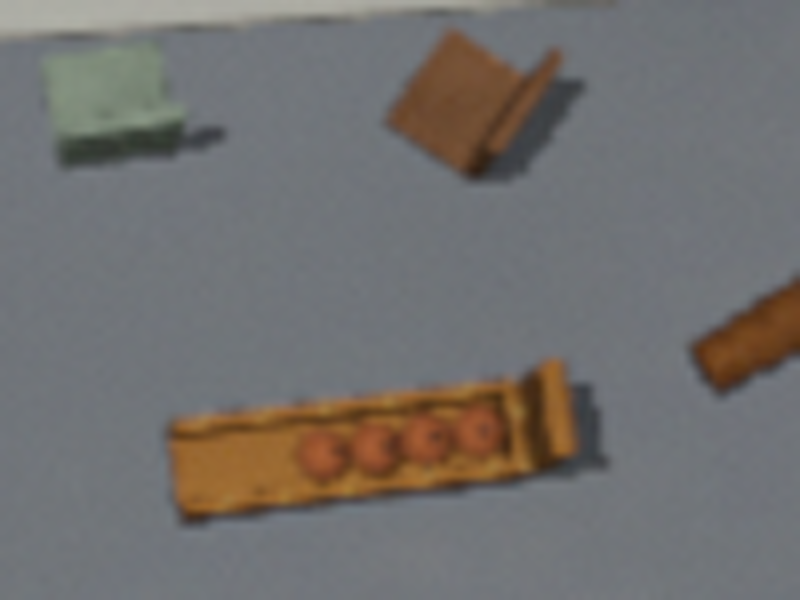

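```bash
cat > h.py <<'E'
import numpy as np
def ray(K,T,u,v,z):
    K=np.array(K);T=np.array(T)
    d=T[:3,:3]@np.array([(u-K[0,2])/K[0,0],(v-K[1,2])/K[1,1],1.]);o=T[:3,3]
    return o+d*(z-o[2])/d[2]
def proj(K,T,X):
    X=np.atleast_2d(X);c=(X-T[:3,3])@T[:3,:3]
    return np.stack([c[:,0]/c[:,2]*K[0,0]+K[0,2],c[:,1]/c[:,2]*K[1,1]+K[1,2]],-1)
E
python3 - <<'E'
from h import *
z=np.load("pics/top0.npz");K=z['K'];T=z['T']
def f(u,v,h,o): return ray(K,T,o[0]+(u+.5)/8-.5,o[1]+(v+.5)/8-.5,h).round(1)
R=(155,165);Y=(265,140)
for n,u,v,h in [("base UR",680,158,8),("base LR",718,388,8),("base LL",188,478,8),("base left edge",158,290,8),("ledge LR",695,362,48),("ledge LL",562,378,48),("stop inner-top",548,355,58),("endwall L low",205,403,42), ("endwall inner",186,305,45)]:
    print(n,f(u,v,h,R))
for n,u,v,h in [("front floor L",172,432,17),("front floor R",185,515,17),("wall top front L",172,420,36),("wall top front R",182,517,36),("grip top outer UL",543,365,84),("grip UR",565,360,84),("grip LR",577,455,84),("grip LL",556,465,84),("bead4",482,430,21),("bead1",325,455,24)]:
    print(n,f(u,v,h,Y))
E
```

```text
base UR [565.6  42.8   8. ]
base LR [477.4  29.5   8. ]
base LL [446.4 230.    8. ]
base left edge [518.  241.7   8. ]
ledge LR [483.9  37.3  48. ]
ledge LL [478.7  86.4  48. ]
stop inner-top [486.4  91.   58. ]
endwall L low [472.  218.8  42. ]
endwall inner [508.2 225.5  45. ]
front floor L [533.9 -97.8  17. ]
front floor R [ 502.2 -101.9   17. ]
wall top front L [536.1 -96.5  36. ]
wall top front R [499.6 -99.3  36. ]
grip top outer UL [ 548.1 -227.6   84. ]
grip UR [ 549.8 -235.7   84. ]
grip LR [ 515.1 -238.7   84. ]
grip LL [ 511.6 -231.    84. ]
bead4 [ 532.3 -214.5   21. ]
bead1 [ 523.4 -154.6   24. ]
```

```bash
cat >> h.py <<'E'
from scipy.spatial.transform import Rotation as Ro
def st():
    from cell import manip
    s=manip.read_state(); return s, np.array(s['eef_pos']), Ro.from_euler('xyz',s['eef_rot']).as_matrix()
def tool(yaw,tilt=0,flip=1):
    """tool down; tool z = flip*(y axis of object with yaw); tilt rad = object front(+y) pitched down"""
    Ob=Ro.from_euler('z',yaw)*Ro.from_euler('x',-tilt); O=Ob.as_matrix()
    x=-O[:,2]; z=flip*O[:,1]; y=np.cross(z,x)
    return np.stack([x,y,z],1)
def delta(p,R,p2,R2):
    dp=R.T@(np.array(p2)-p)/10; rv=Ro.from_matrix(R.T@R2).as_rotvec(degrees=True)
    return dp.round(2),rv.round(2)
E
python3 - <<'E'
from h import *
from cell import manip,calibration
s,p,R=st(); print(R.round(3)); 
T=calibration('wrist')['world_from_camera']
print("cam in tool",(R.T@(T[:3,3]-p)).round(1)); print((R.T@T[:3,:3]).round(3))
for f in(1,-1):
    print(f,delta(p,R,[531,-233,200],tool(.095,0,f)))
print(manip.grip_point_offset)
E
```

```text
[[-0.    -0.95   0.312]
 [-0.001  0.312  0.95 ]
 [-1.     0.    -0.001]]
cam in tool [-180.6   67.4    1. ]
[[ 0.    -0.233  0.972]
 [-0.001 -0.972 -0.233]
 [ 1.    -0.001 -0.001]]
1 (array([  0.55, -57.72, -60.52]), array([-2.365e+01, -5.000e-02, -1.000e-02]))
-1 (array([  0.55, -57.72, -60.52]), array([ 1.5635e+02, -2.0000e-02,  7.0000e-02]))
18.8
```

jog_arm(
  turn=[
    [-3,0,0],
    [-3,0,0],
    [-3,0,0],
    [-3,0,0],
    [-3,0,0],
    [-3,0,0],
    [-3,0,0],
    [-2.6,0,0],
  ],
  dp=[
    [0,-4.2,-4.4],
    [0,-4.2,-4.4],
    [0,-4.0,-4.5],
    [0,-3.8,-4.8],
    [0,-3.6,-5.0],
    [0,-3.4,-5.0],
    [0,-3.2,-5.2],
    [0,-3.0,-5.3],
  ],
  gripper=[0,0,0,0,0,0,0,0],
)

```text
clock: 1.15
eef_pos: [418.1, 91.3, 204.5]
eef_rot: [-3.006, 1.569, -1.321]
wrist_force: [1.3, 1.6, -0.7]
finger_gap: 94.3
```

```bash
python3 - <<'E'
from h import *
s,p,R=st(); print(s['clock'],p.round(1),s['joints'].round(2),delta(p,R,[531,-233,200],tool(.095)))
E
```

```text
1.15 [418.1  91.3 204.5] [ 0.13  0.02  1.84 -0.    1.27 -1.55] (array([  0.52,  -7.53, -33.5 ]), array([ 1.08, -0.11,  0.02]))
```

```bash
cat >> h.py <<'E'
def snap(n,tag):
    import cv2
    from cell import camera,calibration
    c=calibration(n);p,d=camera(n)
    cv2.imwrite(f"pics/{n}_{tag}.png",p[:,:,::-1]); np.savez(f"pics/{n}_{tag}.npz",p=p,d=d,K=c["K"],T=c["world_from_camera"])
E
python3 -c "
from h import *
snap('wrist','a')"
```

```text
(no output)
```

View pics/wrist_a.png

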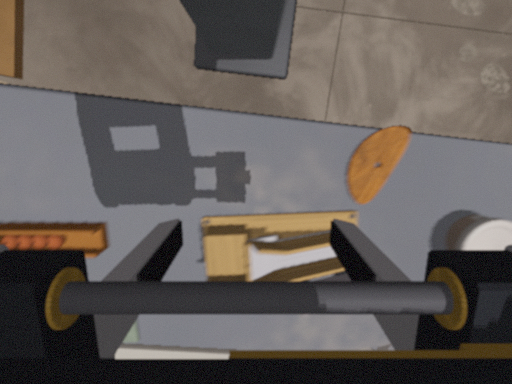

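```bash
python3 - <<'E'
import cv2,numpy as np
p=np.load("pics/wrist_a.npz")['p'][195:290,190:370,::-1]
cv2.imwrite("pics/wa_c.png",cv2.resize(p,None,fx=4.4,fy=4.4,interpolation=cv2.INTER_CUBIC))
E
```

```text
(no output)
```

View pics/wa_c.png

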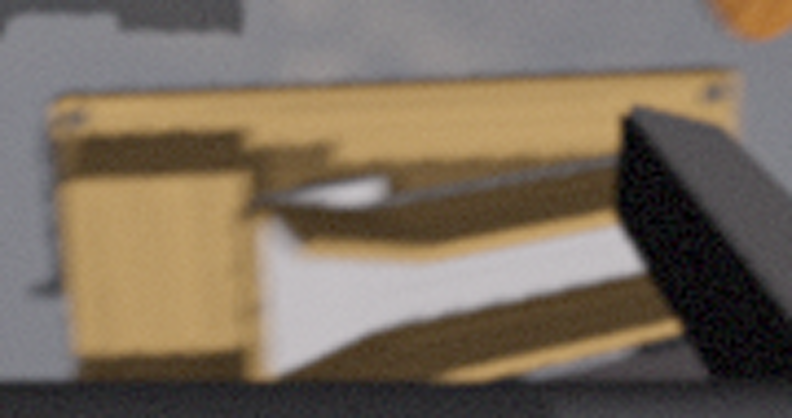

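```bash
python3 - <<'E'
from h import *
z=np.load("pics/wrist_a.npz");K=z['K'];T=z['T']
print(T[:3,3].round(1))
yaw=.152;O=np.array([501.3,156]);E=np.array([[np.cos(yaw),np.sin(yaw)],[-np.sin(yaw),np.cos(yaw)]])
for n,u,v,h in [("base LR",52,98,8),("base LL",742,72,8),("ledge LR",58,178,48),("ledge LL",252,172,48),("guide R",76,356,48),("guide L",245,354,48),("stop top inner LL",268,215,58)]:
    w=ray(K,T,190+(u+.5)/4.4-.5,195+(v+.5)/4.4-.5,h); print(n,w.round(1),(E@(w[:2]-O)).round(1))
s,p,R=st();print(p.round(1),s['qd'].round(3))
E
```

```text
[351.4  85.  385.1]
base LR [479.   25.9   8. ] [ -41.7 -125.2]
base LL [447.5 230.9   8. ] [-41.9  82.2]
ledge LR [488.2  35.4  48. ] [ -31.2 -117.2]
ledge LL [480.4  88.   48. ] [-30.9 -64.1]
guide R [541.1  44.3  48. ] [  22.4 -116.5]
guide L [535.   91.8  48. ] [ 23.6 -68.6]
stop top inner LL [488.2  93.4  58. ] [-22.4 -59.9]
[420.8  86.3 204.4] [ 0.135 -0.022  0.03   0.009  0.003  0.273]
```

jog_arm(
  turn=[
    [0,0,0],
    [0,0,0],
    [0,0,0],
    [0,0,0],
    [0,0,0],
    [0,0,0],
    [0,0,0],
  ],
  dp=[
    [0.2,-1.2,-5.3],
    [0.2,-1.2,-5.3],
    [0.2,-1.2,-5.3],
    [0.2,-1.2,-5.3],
    [0.2,-1.2,-5.3],
    [0,-1.2,-5.3],
    [0,0,0],
  ],
  gripper=[0,0,0,0,0,0,0],
)

```text
clock: 2.08
eef_pos: [530.5, -233.5, 193.4]
eef_rot: [2.714, 1.568, -1.887]
wrist_force: [-0.8, 0.2, 1.5]
finger_gap: 93.9
```

```bash
python3 - <<'E'
from h import *
s,p,R=st(); print(s['clock'],p.round(1),s['joints'].round(2),s['qd'].round(3),delta(p,R,[531,-233,150],tool(.095)))
snap('wrist','b')
E
```

```text
2.075 [ 530.5 -233.5  193.4] [-0.48  0.38  1.45 -0.    1.32 -2.16] [ 0.038 -0.028  0.041  0.009  0.002  0.015] (array([ 4.34, -0.06,  0.05]), array([ 0.91, -0.12, -0.05]))
```

View pics/wrist_b.png

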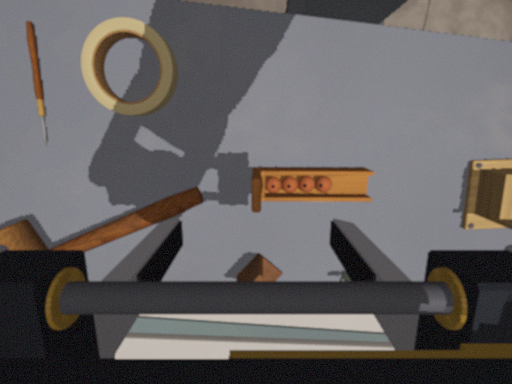

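```bash
python3 - <<'E'
import cv2,numpy as np
p=np.load("pics/wrist_b.npz")['p'][155:225,240:385,::-1]
cv2.imwrite("pics/wb_c.png",cv2.resize(p,None,fx=5.5,fy=5.5,interpolation=cv2.INTER_CUBIC))
E
```

```text
(no output)
```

View pics/wb_c.png

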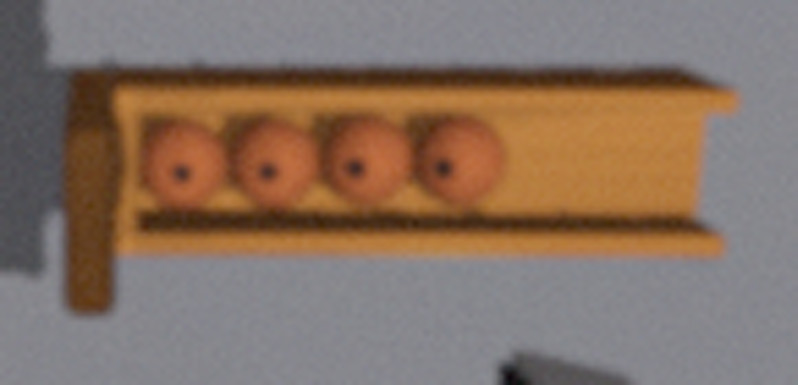

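```bash
python3 - <<'E'
from h import *
z=np.load("pics/wrist_b.npz");K=z['K'];T=z['T']
for n,u,v,h in [("pl far rear",67,312,84),("pl far front",112,312,84),("pl near rear",67,120,84),("pl near front",120,118,84),("wall near rear",116,88,36),("wall near front",738,92,36),("far rear",116,254,36),("far front",723,254,36)]:
    w=ray(K,T,240+(u+.5)/5.5-.5,155+(v+.5)/5.5-.5,h); print(n,w.round(1))
E
```

```text
pl far rear [ 550.  -234.9   84. ]
pl far front [ 549.1 -226.7   84. ]
pl near rear [ 514.3 -238.7   84. ]
pl near front [ 512.9 -229.3   84. ]
wall near rear [ 514.8 -229.2   36. ]
wall near front [ 501.5 -100.4   36. ]
far rear [ 550.3 -225.1   36. ]
far front [536.1 -96.6  36. ]
```

```bash
python3 - <<'E'
from h import *
s,p,R=st(); print(p.round(1),delta(p,R,[531.6,-232.4,46],tool(.104)))
E
```

```text
[ 530.2 -231.9  193.5] (array([14.75, -0.15, -0.04]), array([ 0.46, -0.1 , -0.06]))
```

jog_arm(
  turn=[
    [0.5,0,0],
    [0,0,0],
    [0,0,0],
    [0,0,0],
    [0,0,0],
  ],
  dp=[
    [4.5,-0.15,0],
    [4.5,0,0],
    [3.5,0,0],
    [2.0,0,0],
    [0,0,0],
  ],
  gripper=[0,0,0,0,0],
)

```text
clock: 2.75
eef_pos: [531.3, -226.3, 45.8]
eef_rot: [3.104, 1.569, -1.501]
wrist_force: [0.1, 0.6, -0.0]
finger_gap: 94.0
```

```bash
python3 - <<'E'
from h import *
s,p,R=st(); print(p.round(1),delta(p,R,[531.6,-232.4,46],tool(.104)),s['wrist_force'])
E
```

```text
[ 531.3 -226.3   45.8] (array([-0.02,  0.04, -0.61]), array([ 0.19, -0.09, -0.  ])) [ 0.12094732  0.55408511 -0.00348031]
```

jog_arm(
  turn=[
    [0.2,-0.1,0],
    [0,0,0],
    [0,0,0],
    [0,0,0],
    [0,0,0],
    [0,0,0],
    [0,0,0],
  ],
  dp=[
    [0,0,-0.6],
    [0,0,0],
    [0,0,0],
    [0,0,0],
    [0,0,0],
    [0,0,0],
    [0,0,0],
  ],
  gripper=[0.3,0.6,1,1,1,1,1],
  grip_force=30,
)

```text
clock: 3.62
eef_pos: [533.4, -232.3, 49.6]
eef_rot: [-2.103, 1.566, -0.428]
wrist_force: [-0.2, -0.9, 0.3]
finger_gap: 27.4
```

```bash
python3 - <<'E'
from h import *
s,p,R=st(); print(p.round(1),delta(p,R,[531.6,-232.4,46],tool(.104)),s['wrist_force'].round(2),s['moment'].round(2))
E
```

```text
[ 533.4 -232.3   49.6] (array([0.36, 0.18, 0.01]), array([ 0.03, -0.14,  0.24])) [-0.22 -0.9   0.26] [ 0.07  0.03 -0.02]
```

jog_arm(
  turn=[
    [0,0,0.2],
    [0,0,0],
    [0,0,0],
    [0,0,0],
  ],
  dp=[
    [0.35,0.15,0],
    [0,0,0],
    [0,0,0],
    [0,0,0],
  ],
  gripper=[1,1,1,1],
)

```text
clock: 4.12
eef_pos: [531.6, -232.5, 45.6]
eef_rot: [3.051, 1.569, -1.557]
wrist_force: [-1.0, 0.3, 1.0]
finger_gap: 9.8
```

```bash
python3 - <<'E'
from h import *
s,p,R=st(); print(p.round(1),delta(p,R,[531.6,-232.4,46],tool(.104)),s['wrist_force'].round(2),s['moment'].round(2))
E
```

```text
[ 531.6 -232.5   45.6] (array([-0.04, -0.  ,  0.01]), array([ 0.03, -0.12, -0.01])) [-1.03  0.33  1.01] [0.19 0.12 0.07]
```

```bash
cat >> h.py <<'E'
YAW=.152;OR=np.array([503.3,156.2])
def rk(x,y,z=0,tilt=None):
    c,s=np.cos(YAW),np.sin(YAW); return np.array([OR[0]+x*c-y*s,OR[1]+x*s+y*c,z])
E
python3 - <<'E'
from h import *
s,p,R=st(); print(delta(p,R,rk(-5,-213,126),tool(.152)),rk(-5,-213))
E
```

```text
(array([-8.07, -1.75, 17.63]), array([-2.72, -0.12, -0.01])) [530.60912363 -55.10123465   0.        ]
```

jog_arm(
  turn=[
    [0,0,0],
    [0,-2,0],
    [0,-2,0],
    [0,-2,0],
    [-0.7,0,0],
    [-0.7,0,0],
    [-0.7,0,0],
    [-0.6,0,0],
  ],
  dp=[
    [-1.0,0,0],
    [-2.0,0,0],
    [-2.0,0,0],
    [-2.0,0,0],
    [-1.2,-0.2,0.7],
    [-0.1,-0.2,1.2],
    [-0.1,-0.2,1.5],
    [-0.1,-0.2,1.8],
  ],
  gripper=[1,1,1,1,1,1,1,1],
)

```text
clock: 5.12
eef_pos: [532.6, -179.9, 139.3]
eef_rot: [-0.03, 1.466, 1.696]
wrist_force: [0.3, -0.2, -3.3]
finger_gap: 10.0
```

```bash
python3 - <<'E'
from h import *
s,p,R=st(); print(p.round(1),delta(p,R,rk(-5,-213,126),tool(.152)),s['wrist_force'].round(2),s['moment'].round(2),s['finger_gap'],s['joints'].round(2))
snap('wrist','c')
E
```

```text
[ 532.6 -179.9  139.3] (array([ 2.62, -1.73, 12.15]), array([0.2 , 6.  , 0.17])) [ 0.29 -0.25 -3.29] [-0.15 -0.02  0.01] 9.9838232904682 [-0.43  0.42  1.53  0.09  1.26 -2.19]
```

View pics/wrist_c.png

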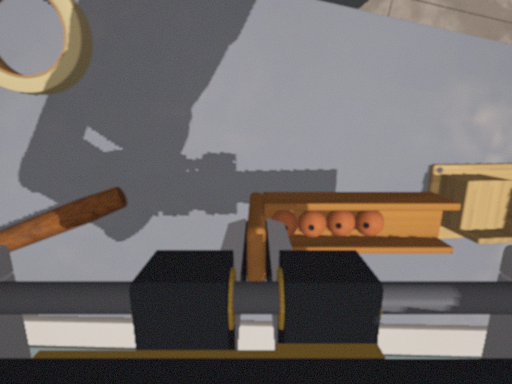

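jog_arm(
  turn=[
    [0,0,0],
    [0,0,0],
    [0,0,0],
    [0,0,0],
    [0,0,0],
    [0,0,0],
    [0,0,0],
    [0,0,0],
  ],
  dp=[
    [0.2,-0.3,1.8],
    [0.2,-0.3,1.8],
    [0.2,-0.3,1.8],
    [0.2,-0.2,1.6],
    [0.2,-0.2,1.2],
    [0.1,0,0.8],
    [0,0,0.4],
    [0,0,0],
  ],
  gripper=[1,1,1,1,1,1,1,1],
)

```text
clock: 6.18
eef_pos: [530.1, -74.2, 138.1]
eef_rot: [-0.025, 1.465, 1.704]
wrist_force: [-1.0, 0.0, -2.9]
finger_gap: 9.9
```

```bash
python3 - <<'E'
from h import *
s,p,R=st(); print(p.round(1),delta(p,R,rk(-5,-213,126),tool(.152)),s['wrist_force'].round(2),s['moment'].round(2),s['qd'].round(3))
snap('wrist','d')
E
```

```text
[530.1 -74.2 138.1] (array([ 1.4 , -0.35,  1.74]), array([0.39, 6.05, 0.13])) [-0.99  0.02 -2.89] [-0.22 -0.05  0.05] [-0.005  0.001  0.    -0.001 -0.002 -0.002]
```

View pics/wrist_d.png

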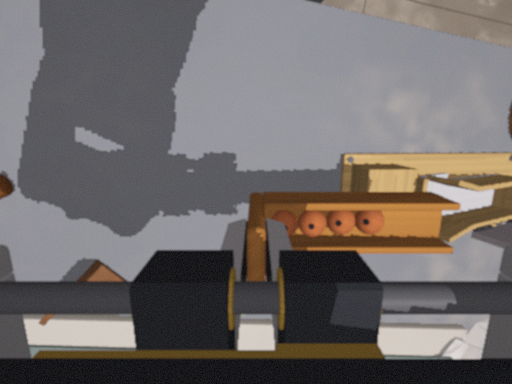

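```bash
python3 - <<'E'
import cv2,numpy as np
p=np.load("pics/wrist_d.npz")['p'][145:255,335:512,::-1]
cv2.imwrite("pics/wd_c.png",cv2.resize(p,None,fx=4.5,fy=4.5,interpolation=cv2.INTER_CUBIC))
E
```

```text
(no output)
```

View pics/wd_c.png

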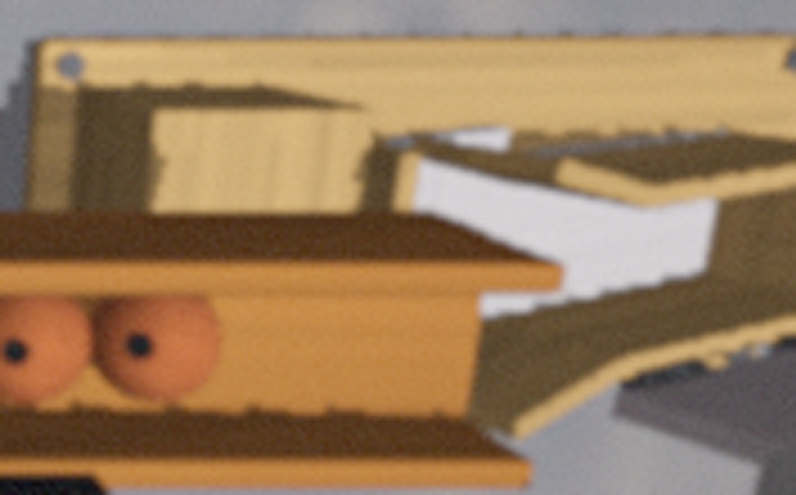

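```bash
python3 - <<'E'
from h import *
z=np.load("pics/wrist_d.npz");K=z['K'];T=z['T']
c,s=np.cos(YAW),np.sin(YAW);E=np.array([[c,s],[-s,c]])
for n,u,v,h in [("base LR",38,40,8),("base far along edge",780,36,8),("ledge edge",158,109,48),("ledge LL",368,108,48),("stop top outer",398,150,58),("stop top inner",418,155,58),("tray wall near front",562,264,0),("far",532,463,0)]:
    if h==0:
        continue
    w=ray(K,T,335+(u+.5)/4.5-.5,145+(v+.5)/4.5-.5,h); print(n,w.round(1),(E@(w[:2]-OR)).round(1))
# tray front wall top corners predicted
p_=st(); s,p,R=p_
Ob=np.stack([-R[:,1],R[:,2],-R[:,0]],1)
under=p-Ob@np.array([0,-70,45.6])
for q in [(-18,65,36),(18,65,36),(-18,65,0)]:
    w=under+Ob@np.array(q); uv=proj(K,T,w)[0]; print(q,w.round(1),(E@(w[:2]-OR)).round(1),((uv-[335,145]+.5)*4.5-.5).round(0))
E
```

```text
base LR [477.9  27.8   8. ] [ -44.5 -123.1]
base far along edge [448.3 220.7   8. ] [-44.6  72.1]
ledge edge [486.8  40.4  48. ] [ -33.8 -111.9]
ledge LL [479.9  87.5  48. ] [-33.5 -64.4]
stop top outer [487.1  89.7  58. ] [-26.1 -63.3]
stop top inner [487.5  94.5  58. ] [-25.  -58.6]
(-18, 65, 36) [491.   56.4 142.7] [-27.3 -96.8] [559. 248.]
(18, 65, 36) [526.5  62.1 142.8] [  8.7 -96.6] [522. 477.]
(-18, 65, 0) [490.5  60.1 106.9] [-27.2 -93. ] [421. 197.]
```

```bash
cat >> h.py <<'E'
GO=np.array([-2.,-70,45.6])
def tcp(lx,ly,lz,tilt=0,yaw=None):
    """lip at rack (lx,ly), world z lz ; tilt deg front down"""
    yw=YAW if yaw is None else yaw
    O=(Ro.from_euler('z',yw)*Ro.from_euler('x',-tilt,degrees=True)).as_matrix()
    return rk(lx,ly,lz)+O@(GO-np.array([0,65,0])), tool(yw,np.radians(tilt))
def lipnow():
    s,p,R=st(); Ob=np.stack([-R[:,1],R[:,2],-R[:,0]],1)
    w=p+Ob@(np.array([0,65,0])-GO); c,q=np.cos(YAW),np.sin(YAW);E=np.array([[c,q],[-q,c]])
    e=Ro.from_matrix(Ob).as_euler('ZYX',degrees=True)
    print("clk",round(s['clock'],2),"lip",(E@(w[:2]-OR)).round(1),w[2].round(1),"tilt",-e[2].round(2),"roll",e[1].round(2),"yaw",(e[0]-np.degrees(YAW)).round(2),"F",(E@s['wrist_force'][:2]).round(1),s['wrist_force'][2].round(1),"M",s['moment'].round(2),"gap",round(s['finger_gap'],1))
    return p,R
E
python3 - <<'E'
from h import *
p,R=lipnow(); print(delta(p,R,*tcp(-6,-74,53)))
E
```

```text
clk 6.22 lip [ -7.2 -92.9] 106.9 tilt -6.05 roll -0.15 yaw 0.38 F [-0.3 -0.7] -2.6 M [-0.21  0.   -0.04] gap 9.8
(array([ 4.17, -0.04,  1.87]), array([0.38, 6.05, 0.13]))
```

jog_arm(
  turn=[
    [0,0,0],
    [0,1,0],
    [0.4,1,0.1],
    [0,1,0],
    [0,1,0],
    [0,1,0],
    [0,1,0],
    [0,0,0],
  ],
  dp=[
    [0.5,0,0.3],
    [0.7,0,0.4],
    [0.8,0,0.4],
    [0.7,0,0.4],
    [0.7,0,0.3],
    [0.5,0,0.1],
    [0.3,0,0],
    [0,0,0],
  ],
  gripper=[1,1,1,1,1,1,1,1],
)

```text
clock: 7.22
eef_pos: [526.4, -51.4, 94.4]
eef_rot: [3.09, 1.564, -1.472]
wrist_force: [1.2, 0.6, -2.6]
finger_gap: 9.8
```

```bash
python3 - <<'E'
from h import *
p,R=lipnow(); print(delta(p,R,*tcp(-2,-72,50))); snap('wrist','e')
E
```

```text
clk 7.22 lip [ -6.5 -74. ] 47.9 tilt 0.37 roll 0.02 yaw -0.06 F [1.2 0.4] -2.6 M [-0.1  -0.04 -0.04] gap 9.8
(array([-0.12, -0.46,  0.17]), array([-0.06, -0.37, -0.02]))
```

View pics/wrist_e.png

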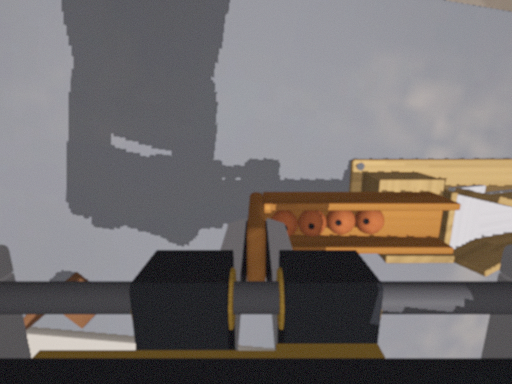

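jog_arm(
  turn=[
    [0,-0.3,0],
    [0,0,0],
    [0,0,0],
  ],
  dp=[
    [-0.15,-0.2,0],
    [0,-0.2,0],
    [0,0,0],
  ],
  gripper=[1,1,1],
)

```text
clock: 7.65
eef_pos: [530.9, -51.4, 96.4]
eef_rot: [-2.849, 1.57, -1.128]
wrist_force: [-1.1, -0.2, -3.1]
finger_gap: 9.4
```

```bash
python3 - <<'E'
from h import *
p,R=lipnow(); snap('wrist','f')
import cv2
p=np.load("pics/wrist_f.npz")['p'][150:270,340:512,::-1]
cv2.imwrite("pics/wf_c.png",cv2.resize(p,None,fx=4.6,fy=4.6,interpolation=cv2.INTER_CUBIC))
E
```

```text
clk 7.65 lip [ -1.9 -74.4] 50.7 tilt 0.04 roll -0.01 yaw -0.1 F [-1.1  0. ] -3.1 M [-0.1   0.04 -0.02] gap 9.4
```

View pics/wf_c.png

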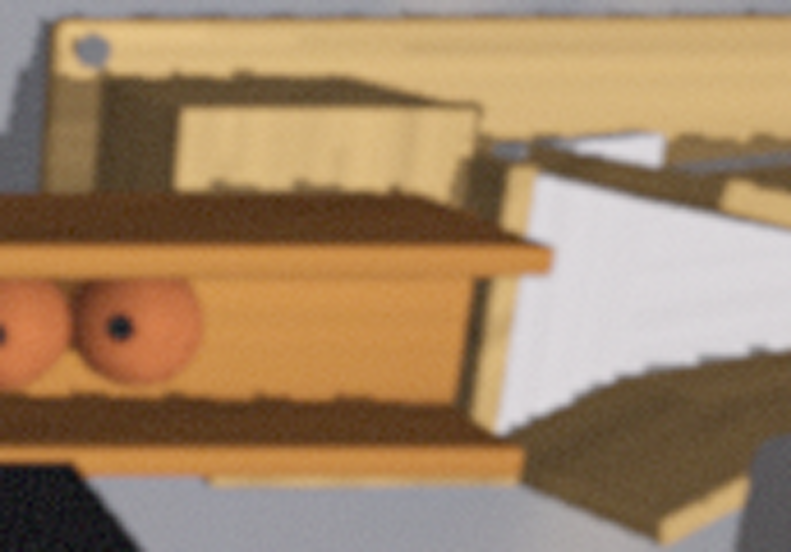

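jog_arm(
  turn=[
    [0,0,0],
    [0,0,0],
    [0,0,0],
  ],
  dp=[
    [0,-0.12,0.2],
    [0,-0.1,0.2],
    [0,0,0],
  ],
  gripper=[1,1,1],
)

```text
clock: 8.07
eef_pos: [532.4, -46.7, 96.4]
eef_rot: [-3.028, 1.57, -1.307]
wrist_force: [0.0, -0.4, -2.5]
finger_gap: 9.6
```

```bash
python3 - <<'E'
from h import *
p,R=lipnow()
E
```

```text
clk 8.07 lip [  0.3 -70. ] 50.7 tilt 0.04 roll -0.0 yaw -0.1 F [-0.  -0.4] -2.5 M [-0.12  0.02 -0.02] gap 9.6
```

jog_arm(
  turn=[
    [0,0,0],
    [0,0,0],
    [0,0,0],
    [0,0,0],
  ],
  dp=[
    [0.1,-0.12,0.15],
    [0.08,-0.1,0.15],
    [0,0,0.1],
    [0,0,0],
  ],
  gripper=[1,1,1,1],
)

```text
clock: 8.57
eef_pos: [533.0, -42.5, 93.9]
eef_rot: [1.885, 1.568, -2.677]
wrist_force: [-2.3, -1.2, -0.2]
finger_gap: 10.1
```

```bash
python3 - <<'E'
from h import *
p,R=lipnow()
E
```

```text
clk 8.57 lip [  1.2 -65.9] 48.2 tilt 0.06 roll 0.18 yaw -0.05 F [-2.4 -0.8] -0.2 M [-0.29  0.57  0.26] gap 10.1
```

jog_arm(
  turn=[
    [0,0,0],
    [0,0,0],
  ],
  dp=[
    [0,0,0.15],
    [0,0,0.1],
  ],
  gripper=[1,1],
)

```text
clock: 8.82
eef_pos: [532.6, -40.4, 94.0]
eef_rot: [2.13, 1.567, -2.431]
wrist_force: [-2.4, -8.1, -0.8]
finger_gap: 9.8
```

```bash
python3 - <<'E'
from h import *
p,R=lipnow(); snap('wrist','g')
import cv2
p=np.load("pics/wrist_g.npz")['p'][150:270,340:512,::-1]
cv2.imwrite("pics/wg_c.png",cv2.resize(p,None,fx=4.6,fy=4.6,interpolation=cv2.INTER_CUBIC))
E
```

```text
clk 8.82 lip [  1.2 -63.9] 48.1 tilt 0.11 roll 0.18 yaw -0.06 F [-3.6 -7.7] -0.8 M [-1.74  0.65  0.28] gap 9.8
```

View pics/wg_c.png

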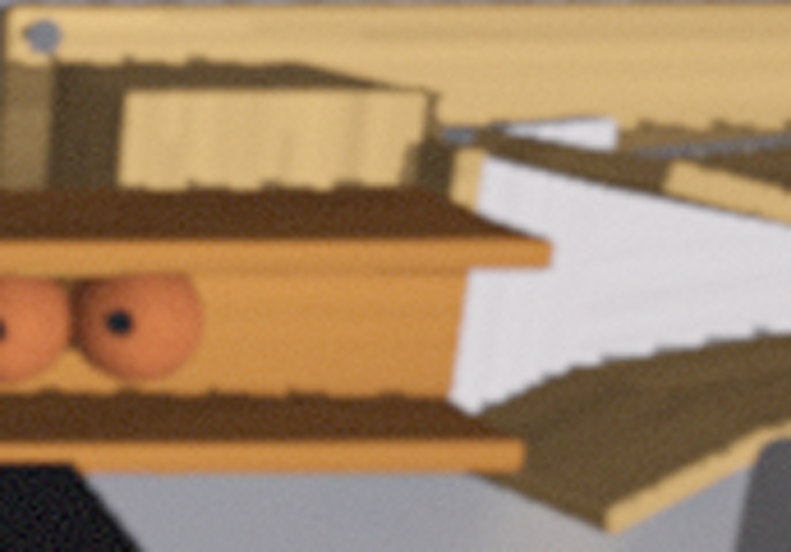

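```bash
cat >> h.py <<'E'
def plan(tilts,lx,y0,lz,p,R,back=10.0):
    for t in tilts:
        q=tcp(lx,y0-back*np.tan(np.radians(t)),lz,t)
        print(t,*delta(p,R,*q)); p,R=q
E
python3 - <<'E'
from h import *
p,R=lipnow(); plan([3,6,9,12,15,18,21,24,27,30],1.0,-64.3,48.6,p,R)
E
```

```text
clk 8.88 lip [  1.2 -63.9] 48.1 tilt 0.12 roll 0.18 yaw -0.06 F [-3.1 -3.8] -1.9 M [-1.11  0.59  0.25] gap 9.6
3 [-0.72  0.02  0.15] [-0.05  2.88 -0.18]
6 [-0.7 -0.   0.2] [-0.  3. -0.]
9 [-0.69  0.    0.2 ] [-0.  3. -0.]
12 [-0.69 -0.    0.2 ] [-0.  3.  0.]
15 [-0.69  0.    0.2 ] [-0.  3. -0.]
18 [-0.69  0.    0.2 ] [-0.  3.  0.]
21 [-0.68 -0.    0.2 ] [ 0.  3. -0.]
24 [-0.68  0.    0.2 ] [0. 3. 0.]
27 [-0.67  0.    0.2 ] [ 0.  3. -0.]
30 [-0.67  0.    0.2 ] [0. 3. 0.]
```

jog_arm(
  turn=[
    [0,2.9,-0.2],
    [0,3,0],
    [0,3,0],
    [0,0,0],
  ],
  dp=[
    [-0.72,0.02,0.13],
    [-0.7,0,0.18],
    [-0.7,0,0.18],
    [0,0,0],
  ],
  gripper=[1,1,1,1],
)

```text
clock: 9.38
eef_pos: [531.4, -33.7, 115.2]
eef_rot: [-3.136, 1.411, -1.415]
wrist_force: [-3.3, -1.1, -0.7]
finger_gap: 9.9
```

```bash
python3 - <<'E'
from h import *
p,R=lipnow(); plan([12,15,18,21,24],1.0,-64.3,48.6,p,R)
E
```

```text
clk 9.38 lip [  1.3 -66. ] 48.6 tilt 9.16 roll -0.05 yaw -0.1 F [-3.4 -0.6] -0.7 M [0.04 0.71 0.12] gap 9.9
12 [-0.65  0.    0.2 ] [-0.1   2.84  0.03]
15 [-0.69  0.    0.2 ] [-0.  3. -0.]
18 [-0.69  0.    0.2 ] [-0.  3.  0.]
21 [-0.68 -0.    0.2 ] [ 0.  3. -0.]
24 [-0.68  0.    0.2 ] [0. 3. 0.]
```

jog_arm(
  turn=[
    [0,2.8,0],
    [0,3,0],
    [0,3,0],
    [0,0,0],
  ],
  dp=[
    [-0.65,0.02,0.18],
    [-0.69,0,0.18],
    [-0.69,0,0.18],
    [0,0,0],
  ],
  gripper=[1,1,1,1],
)

```text
clock: 9.88
eef_pos: [529.8, -24.2, 133.2]
eef_rot: [-3.14, 1.26, -1.42]
wrist_force: [-2.3, -0.2, -1.9]
finger_gap: 9.6
```

```bash
python3 - <<'E'
from h import *
p,R=lipnow(); plan([21,24,27,30],1.0,-64.3,48.6,p,R);snap('wrist','h')
E
```

```text
clk 9.88 lip [  1.3 -67.7] 48.5 tilt 17.79 roll -0.03 yaw -0.17 F [-2.3  0.2] -1.9 M [0.26 0.64 0.11] gap 9.6
21 [-0.74 -0.01  0.23] [-0.18  3.21 -0.03]
24 [-0.68  0.    0.2 ] [0. 3. 0.]
27 [-0.67  0.    0.2 ] [ 0.  3. -0.]
30 [-0.67  0.    0.2 ] [0. 3. 0.]
```

View pics/wrist_h.png

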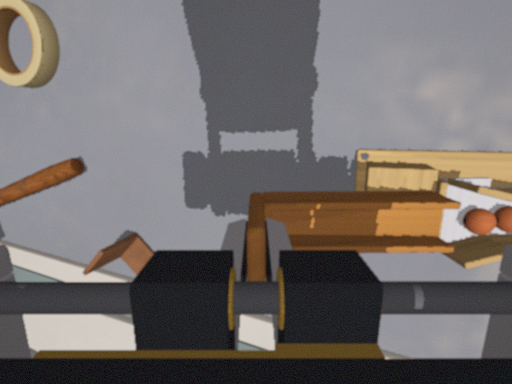

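jog_arm(
  turn=[
    [-0.1,3.0,0],
    [0,3,0],
    [0,3,0],
    [0,0,0],
    [0,0,0],
  ],
  dp=[
    [-0.69,0,0.18],
    [-0.68,0,0.18],
    [-0.67,0,0.18],
    [0,0,0],
    [0,0,0],
  ],
  gripper=[1,1,1,1,1],
)

```text
clock: 10.55
eef_pos: [528.1, -13.6, 148.8]
eef_rot: [3.139, 1.111, -1.427]
wrist_force: [-2.2, 0.1, -0.9]
finger_gap: 10.2
```

```bash
python3 - <<'E'
from h import *
import cv2
p,R=lipnow();snap('wrist','i');snap('top','i')
a=np.load("pics/wrist_i.npz")['p'][140:270,230:512,::-1]
b=np.load("pics/top_i.npz")['p'][165:240,155:295,::-1]
a=cv2.resize(a,(780,360),interpolation=cv2.INTER_CUBIC);b=cv2.resize(b,(420,225),interpolation=cv2.INTER_CUBIC)
o=np.zeros((590,780,3),np.uint8);o[:360]=a;o[362:587,:420]=b;cv2.imwrite("pics/i.png",o)
E
```

```text
clk 10.55 lip [  1.2 -70.9] 48.0 tilt 26.32 roll 0.08 yaw -0.32 F [-2.1  0.4] -0.9 M [0.37 0.49 0.01] gap 10.2
```

View pics/i.png

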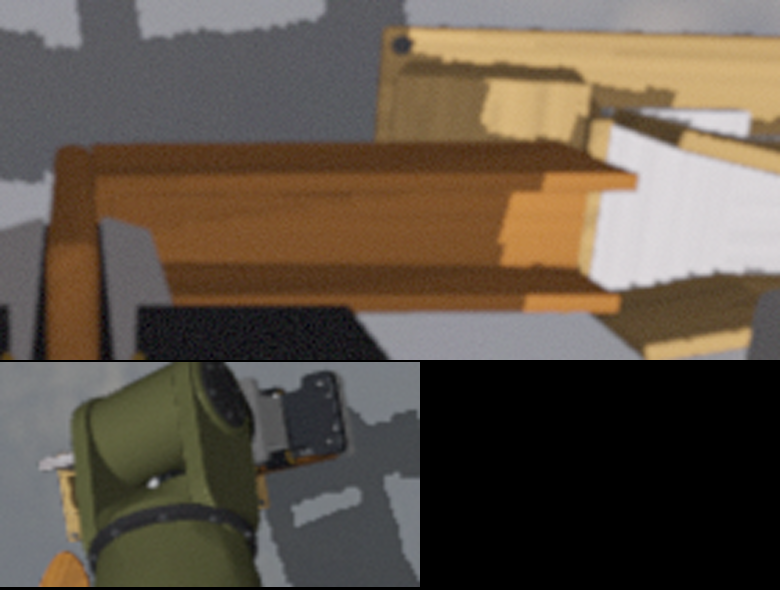

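```bash
python3 - <<'E'
from h import *
p,R=lipnow()
for q in [tcp(-0.5,-73,60,26),tcp(-3,-95,80,13),tcp(-3,-120,90,0),([531.6,-225,126],tool(.104))]:
    print(q[0],*delta(p,R,*q));p,R=q
E
```

```text
clk 10.65 lip [  1.1 -71. ] 48.0 tilt 26.36 roll 0.08 yaw -0.33 F [-1.3  0.2] -1.4 M [0.46 0.52 0.  ] gap 9.8
[527.22771219 -16.51582315 160.16511333] [-0.9   0.12 -0.74] [-0.26 -0.36 -0.22]
[531.10609776 -58.3455824  154.79966729] [ 2.32  0.25 -3.53] [ -0. -13.  -0.]
[536.96856936 -96.61698408 135.6       ] [ 2.74  0.   -3.34] [  0. -13.   0.]
[531.6, -225, 126] [  0.96   2.47 -12.61] [2.75 0.   0.  ]
```

jog_arm(
  turn=[
    [0,0,0],
    [0,-6.5,0],
    [0,-6.5,0],
    [0,-6.5,0],
    [0,-6.5,0],
    [0.9,0,0],
    [0.9,0,0],
    [0.9,0,0],
  ],
  dp=[
    [-0.9,0.1,-0.7],
    [1.1,0.15,-1.8],
    [1.1,0.1,-1.8],
    [1.3,0,-1.7],
    [1.3,0,-1.7],
    [0.2,0.6,-3.5],
    [0.2,0.6,-3.5],
    [0.2,0.6,-3.5],
  ],
  gripper=[1,1,1,1,1,1,1,1],
)

```text
clock: 11.65
eef_pos: [536.5, -208.9, 134.4]
eef_rot: [-1.142, 1.554, 0.531]
wrist_force: [-0.1, 0.6, -2.0]
finger_gap: 9.5
```

```bash
python3 - <<'E'
from h import *
p,R=lipnow()
print(p,delta(p,R,[531.6,-225,46.5],tool(.104)))
snap('top','j')
E
python3 - <<'E'
import cv2,numpy as np
b=np.load("pics/top_j.npz")['p'][155:240,155:295,::-1]
cv2.imwrite("pics/j.png",cv2.resize(b,None,fx=5.5,fy=5.5,interpolation=cv2.INTER_CUBIC))
E
```

```text
clk 11.65 lip [ -13.  -230.9] 89.7 tilt -0.39 roll -0.85 yaw -2.87 F [-0.   0.6] -2.0 M [-0.09  0.01  0.  ] gap 9.5
[ 536.54229667 -208.92207213  134.38444853] (array([ 8.77,  0.79, -1.61]), array([-0.12,  0.39,  0.85]))
```

View pics/j.png

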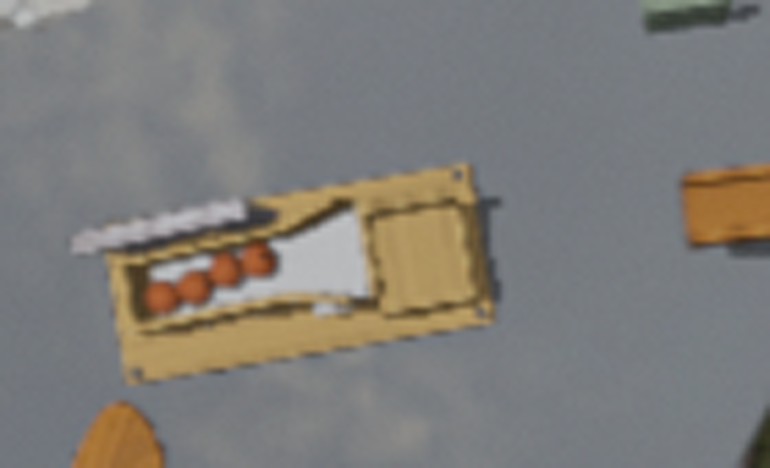

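jog_arm(
  turn=[
    [0,0.4,0.8],
    [0,0,0],
    [0,0,0],
    [0,0,0],
    [0,0,0],
    [0,0,0],
  ],
  dp=[
    [0,0.5,-1.4],
    [2.5,0.3,0],
    [2.5,0,0],
    [1.8,0,0],
    [0.9,0,0],
    [0,0,0],
  ],
  gripper=[1,1,1,1,1,1],
)

```text
clock: 12.45
eef_pos: [530.6, -231.1, 58.5]
eef_rot: [-2.528, 1.563, -0.857]
wrist_force: [0.2, -0.5, -1.8]
finger_gap: 9.8
```

```bash
python3 - <<'E'
from h import *
p,R=lipnow()
print(p,delta(p,R,[531.6,-225,45.5],tool(.104)))
E
```

```text
clk 12.45 lip [ -22.4 -252.6] 12.1 tilt 0.35 roll -0.24 yaw -2.97 F [ 0.2 -0.5] -1.8 M [-0.07  0.02  0.01] gap 9.8
[ 530.63678384 -231.13520198   58.48486266] (array([ 1.3 , -0.15,  0.61]), array([-0.22, -0.35,  0.24]))
```

jog_arm(
  turn=[
    [-0.2,-0.4,0.2],
    [0,0,0],
    [0,0,0],
    [0,0,0],
    [0,0,0],
  ],
  dp=[
    [0.6,0,0],
    [0.4,0,0],
    [0.2,0,0],
    [0.1,0,0],
    [0,0,0],
  ],
  gripper=[1,1,1,1,1],
)

```text
clock: 13.08
eef_pos: [531.6, -231.5, 46.4]
eef_rot: [-1.599, 1.568, 0.076]
wrist_force: [-0.5, -0.2, -1.7]
finger_gap: 9.8
```

```bash
python3 - <<'E'
from h import *
p,R=lipnow()
print(p)
E
```

```text
clk 13.07 lip [ -22.2 -252.8] 0.8 tilt 0.0 roll -0.16 yaw -2.74 F [-0.5 -0.1] -1.7 M [-0.07 -0.01  0.02] gap 9.8
[ 531.60737284 -231.48001061   46.4121039 ]
```

Down 1 mm, then release.

jog_arm(
  turn=[
    [0,0,0],
    [0,0,0],
    [0,0,0],
    [0,0,0],
    [0,0,0],
    [0,0,0],
  ],
  dp=[
    [0.1,0,0],
    [0.05,0,0],
    [0,0,0],
    [0,0,0],
    [0,0,0],
    [0,0,0],
  ],
  gripper=[1,1,0.7,0.5,0.5,0.5],
)

```text
clock: 13.82
eef_pos: [532.0, -231.7, 45.7]
eef_rot: [-1.765, 1.567, -0.09]
wrist_force: [0.4, 0.6, -0.5]
finger_gap: 45.6
```

```bash
python3 - <<'E'
from h import *
p,R=lipnow()
print(p)
E
```

```text
clk 13.82 lip [ -21.7 -253. ] 0.0 tilt 0.05 roll -0.23 yaw -2.74 F [0.5 0.5] -0.5 M [-0.01 -0.01 -0.  ] gap 45.6
[ 532.02785419 -231.66956847   45.70227568]
```

jog_arm(
  turn=[
    [0,0,0],
    [0,0,0],
    [0,0,0],
    [0,0,0],
  ],
  dp=[
    [-2.5,0,0],
    [-5,0,0],
    [-5,0,0],
    [-3,0,0],
  ],
  gripper=[0.5,0.5,0.5,0.6],
)

```text
clock: 14.32
eef_pos: [530.3, -231.1, 202.5]
eef_rot: [0.272, 1.568, 1.947]
wrist_force: [-0.2, 0.0, -0.9]
finger_gap: 40.6
```

```bash
cat >> h.py <<'E'
s20,c20=np.sin(np.radians(20)),np.cos(np.radians(20))
def cov(th,r=46,t=5,v=0):
    n=np.array([0,s20,c20]);e=np.array([1.,0,0]);a=np.array([0,c20,-s20])
    q=np.array([22.5,26,56])+v*a+r*(-np.cos(th)*e+np.sin(th)*n)+t*(np.sin(th)*e+np.cos(th)*n)
    return rk(*q)
E
python3 - <<'E'
from h import *
z=np.load("pics/top_j.npz");K=z['K'];T=z['T']
for th in (1.45,1.55,1.65,1.75,1.85):
    for v in(-50,50):
        print(th,v,[((proj(K,T,cov(th,46,t,v))[0]-[155,155]+.5)*5.5-.5).round() .tolist() for t in(5,-1)])
p,R=lipnow(); print(p)
for th in (1.75,1.6): print(cov(th,40))
snap('wrist','k')
E
```

```text
1.45 -50 [[246.0, 214.0], [248.0, 225.0]]
1.45 50 [[75.0, 252.0], [78.0, 263.0]]
1.55 -50 [[244.0, 205.0], [246.0, 217.0]]
1.55 50 [[74.0, 243.0], [76.0, 254.0]]
1.65 -50 [[244.0, 197.0], [245.0, 208.0]]
1.65 50 [[74.0, 234.0], [75.0, 246.0]]
1.75 -50 [[243.0, 188.0], [244.0, 199.0]]
1.75 50 [[73.0, 226.0], [74.0, 237.0]]
1.85 -50 [[243.0, 180.0], [243.0, 191.0]]
1.85 50 [[74.0, 218.0], [74.0, 229.0]]
clk 14.32 lip [ -23.5 -252.1] 157.2 tilt -0.13 roll 0.04 yaw -2.75 F [-0.2  0.1] -0.9 M [ 0.03 -0.   -0.02] gap 40.6
[ 530.29502454 -231.09560805  202.53415853]
[531.52246388 200.13679824  92.14829081]
[525.63549811 199.7086206   93.43448467]
```

View pics/wrist_k.png

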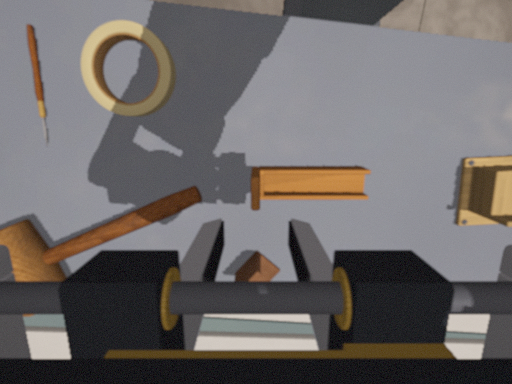

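```bash
python3 - <<'E'
from h import *
s,p,R=st()
P=cov(1.6,36); print(P); c,q=np.cos(YAW),np.sin(YAW)
A=P+np.array([c,q,0])*30; A[2]=180; print(A,delta(p,R,A,tool(YAW)))
E
```

```text
[525.72710678 198.33920528  89.67731692]
[555.38121351 202.88166651 180.        ] (array([ 2.63, -6.9 , 42.96]), array([-2.74, -0.02,  0.19]))
```

jog_arm(
  turn=[
    [-0.4,0,0],
    [-0.4,0,0],
    [-0.4,0,0],
    [-0.4,0,0],
    [-0.4,0,0],
    [-0.4,0,0],
    [-0.3,0,0],
    [0,0,0],
  ],
  dp=[
    [0,-1.0,6.0],
    [0,-1.0,6.0],
    [0,-1.0,6.0],
    [0,-1.0,6.0],
    [0,-1,6.0],
    [0,-1,6.0],
    [0,-0.8,4.5],
    [0,0,0],
  ],
  gripper=[1,1,1,1,1,1,1,1],
)

```text
clock: 15.38
eef_pos: [548.6, 190.3, 205.7]
eef_rot: [-1.837, 1.565, -0.116]
wrist_force: [0.3, -0.4, 1.0]
finger_gap: 0.7
```

```bash
python3 - <<'E'
from h import *
s,p,R=st()
P=cov(1.6,36); c,q=np.cos(YAW),np.sin(YAW)
A=P+np.array([c,q,0])*30; A[2]=180; print(p,s['clock'],s['joints'].round(2),s['finger_gap'],delta(p,R,A,tool(YAW)))
snap('wrist','l')
E
```

```text
[548.56222655 190.34783076 205.66453028] 15.375 [ 0.27  0.37  1.43 -0.    1.34 -1.45] 0.6984532691263708 (array([ 2.57, -0.85,  1.14]), array([-0.09, -0.08,  0.31]))
```

View pics/wrist_l.png

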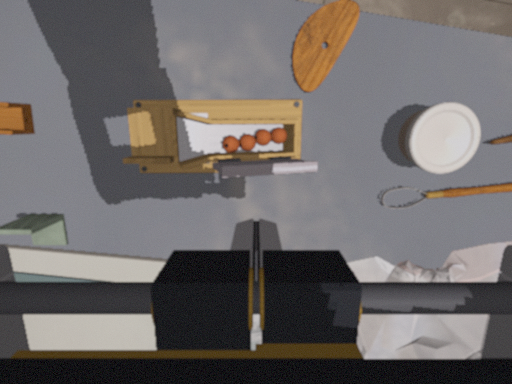

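```bash
python3 - <<'E'
from h import *
import cv2
z=np.load("pics/wrist_l.npz");K=z['K'];T=z['T']
a=cv2.resize(z['p'][90:200,120:330,::-1],None,fx=3.7,fy=3.7,interpolation=cv2.INTER_CUBIC)
for th,col in((1.5,(0,0,255)),(1.6,(0,255,0)),(1.7,(255,0,0))):
    for v in(-50,0,50):
        for t in (5,):
            uv=((proj(K,T,cov(th,46,t,v))[0]-[120,90]+.5)*3.7).astype(int); cv2.circle(a,tuple(int(i) for i in uv),3,col,-1)
cv2.imwrite("pics/l.png",a)
E
```

```text
(no output)
```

View pics/l.png

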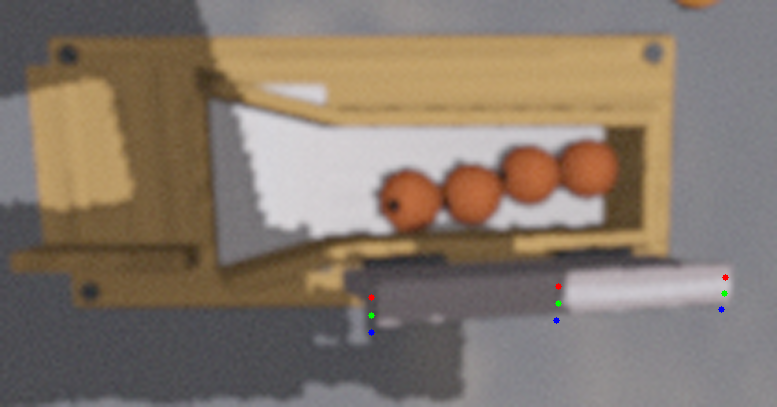

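jog_arm(
  turn=[
    [0,0,0.3],
    [0,0,0],
    [0,0,0],
    [0,0,0],
    [0,0,0],
  ],
  dp=[
    [1.0,-0.9,1.1],
    [4,0,0],
    [4,0,0],
    [2.7,0,0],
    [0,0,0],
  ],
  gripper=[1,1,1,1,1],
)

```text
clock: 16.05
eef_pos: [558.2, 198.0, 82.9]
eef_rot: [2.499, 1.568, -2.071]
wrist_force: [-0.5, 0.3, 0.8]
finger_gap: 0.3
```

```bash
cat >> h.py <<'E'
def tgt(th,r=34,push=0):
    P=cov(th,r); c,q=np.cos(YAW),np.sin(YAW)
    return P+np.array([c,q,0])*(8-push*np.sin(th))+np.array([0,0,4.5*np.cos(th)-push*np.cos(th)])
def plan2(ths,r,push,p,R):
    for th in ths:
        q=tgt(th,r,push),tool(YAW); print(th,*delta(p,R,*q)); p,R=q
def cs():
    s,p,R=st();c,q=np.cos(YAW),np.sin(YAW);E=np.array([[c,q],[-q,c]])
    print(round(s['clock'],2),"rack",(E@(p[:2]-OR)).round(1),p[2].round(1),"F",(E@s['wrist_force'][:2]).round(1),s['wrist_force'][2].round(1)); return p,R
E
python3 - <<'E'
from h import *
p,R=cs(); plan2([1.65,1.6,1.5,1.4,1.3,1.2],34,0,p,R)
E
```

```text
16.05 rack [60.6 33. ] 82.9 F [-0.4  0.4] 0.8
1.65 [-0.41  2.25  0.42] [-0.55 -0.11 -0.09]
1.6 [-0.05  0.17  0.01] [0. 0. 0.]
1.5 [-0.09  0.34  0.01] [0. 0. 0.]
1.4 [-0.05  0.34  0.  ] [0. 0. 0.]
1.3 [-0.02  0.34 -0.01] [0. 0. 0.]
1.2 [ 0.01  0.34 -0.02] [0. 0. 0.]
```

jog_arm(
  turn=[
    [-0.5,-0.1,-0.1],
    [0,0,0],
    [0,0,0],
    [0,0,0],
  ],
  dp=[
    [-0.4,0.8,0.4],
    [0,0.8,0],
    [0,0.4,0],
    [0,0.2,0],
  ],
  gripper=[1,1,1,1],
)

```text
clock: 16.55
eef_pos: [536.2, 198.8, 90.7]
eef_rot: [-1.458, 1.565, 0.264]
wrist_force: [3.4, 1.1, -2.8]
finger_gap: 0.5
```

```bash
python3 - <<'E'
from h import *
p,R=cs(); plan2([1.65,1.6,1.5,1.4,1.3,1.2],34,0,p,R)
E
```

```text
16.55 rack [39.  37.1] 90.7 F [3.5 0.6] -2.8
1.65 [0.36 0.08 0.03] [-0.07  0.04  0.33]
1.6 [-0.05  0.17  0.01] [0. 0. 0.]
1.5 [-0.09  0.34  0.01] [0. 0. 0.]
1.4 [-0.05  0.34  0.  ] [0. 0. 0.]
1.3 [-0.02  0.34 -0.01] [0. 0. 0.]
1.2 [ 0.01  0.34 -0.02] [0. 0. 0.]
```

jog_arm(
  turn=[
    [0,0,0.3],
    [0,0,0],
    [0,0,0],
    [0,0,0],
    [0,0,0],
    [0,0,0],
  ],
  dp=[
    [0.1,0.3,0],
    [0,0.35,0],
    [0,0.35,0],
    [0,0.35,0],
    [0,0.35,0],
    [0,0.35,0],
  ],
  gripper=[1,1,1,1,1,1],
)

```text
clock: 17.3
eef_pos: [515.7, 195.6, 90.3]
eef_rot: [-1.293, 1.568, 0.428]
wrist_force: [2.6, 0.6, -0.8]
finger_gap: 0.5
```

```bash
python3 - <<'E'
from h import *
p,R=cs(); plan2([1.4,1.3,1.2,1.1,1.0,.9,.8],34,0,p,R)
for th in (1.4,1.2,1,.8): print(tgt(th))
E
```

```text
17.3 rack [18.2 37.1] 90.3 F [2.7 0.1] -0.8
1.4 [ 0.13 -1.15  0.06] [-0.08  0.05  0.17]
1.3 [-0.02  0.34 -0.01] [0. 0. 0.]
1.2 [ 0.01  0.34 -0.02] [0. 0. 0.]
1.1 [ 0.05  0.33 -0.03] [0. 0. 0.]
1.0 [ 0.08  0.32 -0.04] [0. 0. 0.]
0.9 [ 0.11  0.31 -0.05] [0. 0. 0.]
0.8 [ 0.14  0.29 -0.06] [0. 0. 0.]
[526.8905744  198.004113    89.04811103]
[520.2049656  196.68450604  89.11136298]
[513.89038063 194.95960831  87.85456938]
[508.19856208 192.89818603  85.32783461]
```

```bash
python3 - <<'E'
from h import *
p,R=cs(); plan2([.98,.9,.8,.7,.6,.5,.4,.3,.2,.1,0],35,0,p,R)
E
```

```text
17.3 rack [18.2 37.1] 90.3 F [2.7 0.1] -0.8
0.98 [ 0.18  0.3  -0.02] [-0.08  0.05  0.17]
0.9 [ 0.1   0.25 -0.05] [0. 0. 0.]
0.8 [ 0.15  0.3  -0.07] [0. 0. 0.]
0.7 [ 0.18  0.28 -0.08] [0. 0. 0.]
0.6 [ 0.21  0.25 -0.08] [0. 0. 0.]
0.5 [ 0.23  0.23 -0.09] [0. 0. 0.]
0.4 [ 0.26  0.2  -0.1 ] [0. 0. 0.]
0.3 [ 0.28  0.17 -0.11] [0. 0. 0.]
0.2 [ 0.3   0.13 -0.11] [0. 0. 0.]
0.1 [ 0.31  0.1  -0.12] [0. 0. 0.]
0 [ 0.32  0.07 -0.12] [0. 0. 0.]
```

jog_arm(
  turn=[
    [0,0,0.1],
    [0,0,0],
    [0,0,0],
    [0,0,0],
    [0,0,0],
  ],
  dp=[
    [0.12,0.3,0],
    [0.12,0.28,-0.05],
    [0.15,0.3,-0.07],
    [0.18,0.28,-0.08],
    [0.21,0.25,-0.08],
  ],
  gripper=[1,1,1,1,1],
)

```text
clock: 17.92
eef_pos: [501.1, 190.5, 82.1]
eef_rot: [-0.813, 1.569, 0.908]
wrist_force: [1.1, 0.8, 1.1]
finger_gap: 0.4
```

```bash
python3 - <<'E'
from h import *
p,R=cs(); plan2([.6,.5,.4,.3,.2,.1,0],35,0,p,R)
E
```

```text
17.93 rack [ 3.  34.3] 82.1 F [1.2 0.6] 1.1
0.6 [-0.   -0.15 -0.01] [-0.08  0.06  0.06]
0.5 [ 0.23  0.23 -0.09] [0. 0. 0.]
0.4 [ 0.26  0.2  -0.1 ] [0. 0. 0.]
0.3 [ 0.28  0.17 -0.11] [0. 0. 0.]
0.2 [ 0.3   0.13 -0.11] [0. 0. 0.]
0.1 [ 0.31  0.1  -0.12] [0. 0. 0.]
0 [ 0.32  0.07 -0.12] [0. 0. 0.]
```

jog_arm(
  turn=[
    [0,0,0],
    [0,0,0],
    [0,0,0],
    [0,0,0],
    [0,0,0],
  ],
  dp=[
    [0.22,0.1,-0.08],
    [0.22,0.15,-0.08],
    [0.22,0.15,-0.09],
    [0.22,0.1,-0.09],
    [0.22,0.1,-0.1],
  ],
  gripper=[1,1,1,1,1],
)

```text
clock: 18.55
eef_pos: [494.5, 185.0, 70.1]
eef_rot: [0.8, 1.569, 2.521]
wrist_force: [-0.6, 1.7, 1.8]
finger_gap: 0.6
```

```bash
python3 - <<'E'
from h import *
p,R=cs(); plan2([.2,.1,0],35,0,p,R)
snap('wrist','m');snap('side','m')
E
```

```text
18.55 rack [-4.3 29.8] 70.1 F [-0.3  1.8] 1.8
0.2 [-0.15 -0.15  0.03] [-0.08  0.07 -0.07]
0.1 [ 0.31  0.1  -0.12] [0. 0. 0.]
0 [ 0.32  0.07 -0.12] [0. 0. 0.]
```

View pics/wrist_m.png

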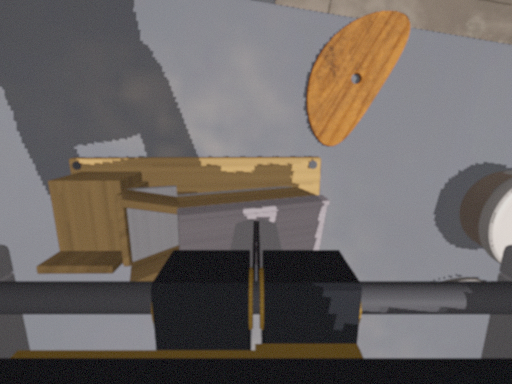

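jog_arm(
  turn=[
    [0,0,0],
    [0,0,0],
    [0,0,0],
    [0,0,0],
  ],
  dp=[
    [0.18,0,-0.05],
    [0.15,0,-0.05],
    [0.15,0,-0.05],
    [0.1,0,-0.05],
  ],
  gripper=[1,1,1,1],
)

```text
clock: 19.15
eef_pos: [494.6, 182.7, 63.8]
eef_rot: [1.168, 1.569, 2.889]
wrist_force: [-2.0, 1.2, 1.9]
finger_gap: 0.6
```

```bash
python3 - <<'E'
from h import *
p,R=cs(); plan2([0],35,0,p,R)
E
```

```text
19.15 rack [-4.6 27.5] 63.8 F [-1.8  1.4] 1.9
0 [-0.14 -0.01  0.02] [-0.08  0.05 -0.12]
```

jog_arm(
  turn=[
    [0,0,0],
    [0,0,0],
    [0,0,0],
  ],
  dp=[
    [0.12,0,0],
    [0.12,0,0],
    [0.1,0,0],
  ],
  gripper=[1,1,1],
)

```text
clock: 19.52
eef_pos: [494.8, 182.7, 63.1]
eef_rot: [1.109, 1.569, 2.831]
wrist_force: [-8.2, -1.9, 16.4]
finger_gap: 0.5
```

```bash
python3 - <<'E'
from h import *
cs()
E
```

```text
19.52 rack [-4.4 27.5] 63.1 F [-8.4 -0.6] 16.4
```

jog_arm(
  turn=[
    [0,0,0],
    [0,0,0],
    [0,0,0],
    [0,0,0],
    [0,0,0],
    [0,0,0],
    [0,0,0],
    [0,0,0],
  ],
  dp=[
    [-0.5,0,0],
    [-3,0,0],
    [-5,0,0],
    [-4,4,0],
    [0,6,0],
    [0,6,0],
    [0,5,3],
    [0,0,3],
  ],
  gripper=[1,1,1,1,1,1,1,1],
)

```text
clock: 20.52
eef_pos: [273.6, 208.9, 192.7]
eef_rot: [-1.182, 1.567, 0.536]
wrist_force: [0.7, 0.3, -0.1]
finger_gap: 0.5
```

```bash
python3 - <<'E'
from h import *
import cv2
cs();snap('wrist','n');snap('top','n')
z=np.load('pics/top_n.npz');b=z['p'][140:240,155:355,::-1]
cv2.imwrite("pics/n.png",cv2.resize(b,None,fx=4,fy=4,interpolation=cv2.INTER_CUBIC))
E
```

```text
20.52 rack [-219.    86.9] 192.7 F [0.7 0.2] -0.1
```

View pics/n.png

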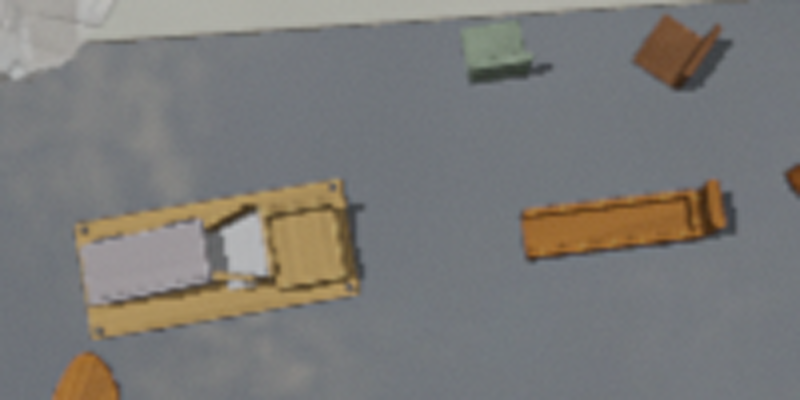

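View pics/wrist_n.png

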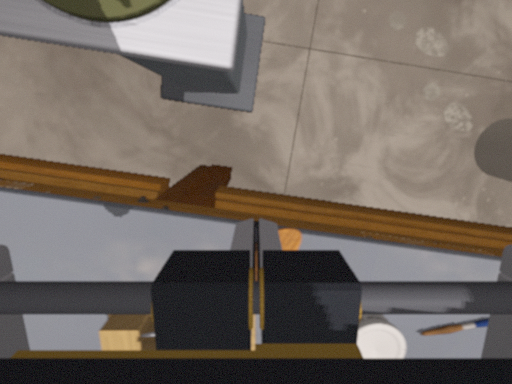

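```bash
python3 - <<'E'
from h import *
z=np.load('pics/top_n.npz');d=z['d'];K=z['K'];T=z['T']
v,u=np.mgrid[0:384,0:512]
X=(np.stack([(u-K[0,2])/K[0,0]*d,(v-K[1,2])/K[1,1]*d,d],-1)@T[:3,:3].T+T[:3,3])
c,q=np.cos(YAW),np.sin(YAW);E=np.array([[c,q],[-q,c]])
r=(X[...,:2]-OR)@E.T
m=(r[...,0]>-18)&(r[...,0]<20)&(r[...,1]>-12)&(r[...,1]<65)&(X[...,2]<150)&(X[...,2]>30)
A=np.c_[r[m],np.ones(m.sum())];k=np.linalg.lstsq(A,X[m][:,2],rcond=None)[0];print(m.sum(),k, "z at y26:",k[1]*26+k[2])
s,p,R=st();print(s['qd'].round(3))
from cell import order
E
```

```text
325 [ 1.85047032e-02 -3.61747148e-01  7.19327338e+01] z at y26: 62.52730801315768
[-0.061  0.012  0.007 -0.009  0.008 -0.079]
```

jog_arm(
  turn=[
    [0,0,0],
    [0,0,0],
  ],
  dp=[
    [0,0,0],
    [0,0,0],
  ],
  gripper=[1,1],
)

```text
clock: 20.88
eef_pos: [275.4, 209.6, 192.3]
eef_rot: [-1.239, 1.568, 0.481]
wrist_force: [0.0, -0.8, -0.4]
finger_gap: 0.5
```

```bash
python3 -c "
from cell import order
print(order.sign_off())"
```

```text
the job is handed in; nothing more can be done
None
```

The job is done and handed in at about 21 s of the 66 s allowed; the sign-off gives no verdict.

- **Pour:** I docked the tray against the guide rail and the stop rail, with light contact felt on both. The beads had already left the tray by about 18°, sooner than I expected. I still tilted it to about 26° to be sure it was empty. A top picture taken afterwards, before the cover was shut, shows all four beads queued in single file at the lower end of the channel.
- **Tray:** It stands empty and flat on the bench close to where it started, clear of the rack.
- **Cover:** I pushed it shut slowly with the closed fingers and pressed down until it stopped, at about 16 N vertical. A depth fit afterwards gives a 20° slope along the channel and about 1° across it, which is within the noise, so I take it as fully shut.
- **Bystanders:** The last top picture shows the two tiles where they were. I did not compare the tub and the tape roll before and after, but the arm did not work near either of them.

No checks failed. I could not see the beads again once the cover was shut.

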